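# Pop the battery hatch on the back of a guitar

## Robot

A 6-joint arm with a two-finger parallel gripper is mounted at the origin on the work surface. World frame = base frame: x ahead of the robot, y to its left, z up, the work surface at z = 0. Lengths are in m, angles in rad, forces in N, time in s.
With the tool pointing down it reaches from about 0.375 to 0.925 m from the base axis. Payload 5.7 kg.
Tool frame: the origin (TCP) lies on the centre line of the jaws, within the pads' length; the fingertips stand 22 mm ahead of it and the grasp point (between the pads) lies 3 mm ahead of it; z points along the fingers, x is the direction in which the jaws open and shut, and the axes are right-handed (so a half turn about z gives the same grasp; the last joint's range is limited). The gripper opens to 88 mm and grips with 3 to 60 N. Pads are 20 mm wide; open, the fingers measure 115 mm over their backs; the gripper's body (75 mm by 178 mm) begins 61 mm behind the grasp point.
Start: joints at [1.23, 0.359, 1.51, -0, 1.272, -0.115], TCP at [0.134, 0.585, 0.245] pointing down, gripper open.
Joint ranges: [-2.97, 2.97], [-1.01, 2.36], [0.21, 2.38], [-0.96, 4.11], [0.2, 2.71], [-2.98, 2.98]. Speed limits (rad/s): [2.39, 2.39, 3.14, 3.14, 3.14, 3.14].

## Interface

Orientations are given as [roll, pitch, yaw] about the fixed x, y, z axes, in that order (R = Rz(yaw) Ry(pitch) Rx(roll)).
In Python, from plant import bot, eyes gives the robot as it stands. The module is installed in compiled form; this text tells all that it offers. Calls block until the motion is done:
- bot.reach(position, orientation): joint-space move of the TCP to a pose.
- bot.line_to(position, rotation=None, vel=0.15): straight line of the TCP; rotation=None keeps the orientation; vel is the mean speed in m/s.
- bot.goto_joints(angles): joint-space move.
- bot.open_gripper() and bot.clamp(): open the fingers fully, or close them until they stop; the grip force is fixed at half the most.
- bot.wait(seconds).
- bot.ik(position, orientation): joint angles nearest the present ones, or None.
- eyes.capture(name): name is "scene" or "side" or "wrist"; returns (picture, depth): 384x512x3 uint8, blue, green, red; 384x512 float32, m along the optical axis (not along the pixel's ray), 0 where there is no reading.
- eyes.calibration(name): a dict with "intrinsics" (3x3 intrinsics, pixels), "k1" (the pictures are not rectified: a ray, as slopes to the right and down, at radius r is drawn at 1 + k1 r^2 times it, then the intrinsics apply), "extrinsics" (4x4, takes a point from camera to world coordinates); the wrist camera has in their place "tool_from_camera" (4x4, takes a point from camera to tool coordinates, whose origin is the TCP and whose axes are the tool frame's). Camera axes: x right, y up, looking along -z (the intrinsics and any distortion apply to the point x, -y, -z); pixel columns grow to the right and rows downward; lengths in m; the calibration is good to about 2 mm. A picture is of the moment at which its call begins: read the wrist's pose just before it. calibration takes no time and is no camera call.
A pose or a line that the arm cannot do raises bot.IKError and nothing moves.
- bot.job_done(): hands the job in, once; it reports no verdict.
Readings, each from a call of its own:
- bot.get_time(): time.
- bot.get_joint_positions(): joint angles.
- bot.get_joint_vel(): joint speeds.
- bot.get_effort(): joint torques, N m.
- bot.get_tcp_pos(): TCP position.
- bot.get_eef_rot(): TCP orientation.
- bot.get_wrist_force(): force on the tool from outside, world axes, zero at the start.
- bot.get_torque(): the same for the moment, N m.
- bot.get_width(): finger opening in m.
Only numpy, scipy, OpenCV 4.12 (cv2) and the standard library are available. Lean on these libraries where they do the work, as an engineer would, in place of code of your own. Each camera call takes 0.05 s, during which the arm holds its last target.

## Task

The guitar lies face down on its padded cradle and needs a fresh battery. Press the hatch of its battery box down once, gently, by the grey thumb pad until the push-push latch lets go, take your finger away so that the hatch springs up, and watch it untouched for a good two seconds to be sure that it stays open. Only push: do not lift or shift the guitar, do not push the hatch back down, and leave the spare battery and the tools where they lie.

Things in the scene. Friction and masses are not known exactly. Their poses are not given: they have to be found in the camera images.
- lid_pad (a point): centre of the top face of the grey ribbed thumb pad by the free end of the black battery hatch; level and 79 mm above the bench when shut. Pad: 17 mm along the hatch, 26 mm across, 5 mm above the hatch. x points from hinge to free end, y along the hinge line, z up when shut; it turns with the hatch. Push it down 2.5 mm or more (3 to 4 N) to let the latch go; end stop at about 4 mm; under 25 N
- lid_hinge (a point): middle of the hatch's hinge line, 50 mm from the thumb pad's centre, 2 mm above the guitar's back. The hatch is 66 mm from here to its free edge and 36 mm wide, black, in a black flange of 48 x 96 mm with a screw at each end. Axes as those of lid_pad
- lid (a joint): angle of the battery hatch, rad: 0 = shut and latched; negative = pressed in (the latch lets go at -0.045, end stop -0.085); positive = open. Once unlatched and let go, its spring swings it up within half a second to its stop at 0.62, where the free edge is about 40 mm higher than when shut. Pushed down again, it latches shut
- latch_pin (a joint): sideways place of the follower pin in the latch's hidden cam track, m: 0 = latched, 0 to +0.012 while letting go and when free, below -0.002 only while an open hatch is being pushed back down. Nothing to handle
- guitar: headless electric guitar, loose, 2.4 kg, face down on foam rails; brown wooden back 300 mm wide (x), 340 mm long (y), 70 mm above the bench. Origin: middle of the body, 40 mm below the back surface; y along the neck (reaches 570 mm), z up. Battery hatch 55 mm to +x of the middle, free end towards the tail (-y); the larger black cover on the -x side is screwed down
- battery: the fresh 9-volt block battery, blue with a brass band, 46 x 26 x 17 mm, lying flat on the back of the guitar; origin at the centre of its underside
- screwdriver: screwdriver with an orange handle, 190 mm long, lying on the bench; origin at the middle of its underside
- screw_jar: small glass jar with a metal cap, 56 mm across, 70 mm tall, standing on the bench; origin at the centre of its underside
- tape_roll: roll of green masking tape lying flat, 94 mm across, 24 mm high; origin at the centre of its underside
- pliers: pliers with orange grips, 150 mm long, lying flat on the bench; origin at the pivot, on the underside
- sanding_block: cork sanding block, 50 x 100 x 32 mm, lying on the bench; origin at the centre of its underside
- string_winder: blue string winder with a white crank knob, 110 mm long, 38 mm tall at the knob, lying on the bench; origin at the middle of its underside

How it is judged:
On the way, in this order (a step that is already met when the one before it is completed fails the run):
1. the hatch is pressed in by a finger until the latch lets go (value of joint lid below -0.042 rad and value of joint latch_pin above 0.003 m and contact force between the fingers and lid above 0.3 N).
2. the hatch has sprung up to its stop and stays there untouched for two seconds (value of joint lid above 0.5 rad and contact force between each of the fingers, the arm and lid below 0.1 N), for 2 s.
At the end, for the whole second after the job is handed in: The battery hatch stands open at its stop (above 0.5 rad) and at rest, after one press and two seconds untouched; the guitar is within 15 mm, and the battery and each tool within 20 mm, of where they were (value of joint lid above 0.5 rad and velocity of joint lid between -0.1 and 0.1 rad/s and distance of guitar from where it was at the start of the episode below 0.015 m and linear speed of guitar below 0.02 m/s and distance of each of battery, screwdriver, screw_jar, tape_roll, pliers, sanding_block, string_winder from where it was at the start of the episode below 0.02 m).
It fails at once if the open hatch is pushed back down (value of joint latch_pin below -0.002 m).
It fails at once if the guitar or its hatch is leaned on with more than 25 N (contact force between any of the fingers, the arm and guitar above 25 N).
It fails at once if the guitar is lifted or shifted (distance of guitar from where it was at the start of the episode above 0.015 m).
It fails at once if the spare battery or a tool is lifted or shifted (distance of any of battery, screwdriver, screw_jar, tape_roll, pliers, sanding_block, string_winder from where it was at the start of the episode above 0.02 m).
It also fails if it takes over 35 s, if anything falls off the work surface, if the arm or the gripper's body presses on something with over 40 N, if the wrist force passes 120 N, or if a joint passes its speed limit or range.

## Working session

There is one attempt and no reset: what is moved stays moved. The work goes in short steps, each a Python script; the robot and the scene stay as the last script left them, time stands still between calls to the robot, and variables do not carry over. Pictures are saved under pics/ and viewed, and the job is handed in when it is done.

```bash
mkdir -p pics; ls
cat > h.py <<'E'
import numpy as np, cv2
from plant import bot, eyes
from scipy.spatial.transform import Rotation as R
def T_tool():
    T=np.eye(4);T[:3,:3]=R.from_euler('xyz',bot.get_eef_rot()).as_matrix();T[:3,3]=bot.get_tcp_pos();return T
def cap(name):
    T=T_tool(); im,d=eyes.capture(name); c=eyes.calibration(name)
    E=np.array(c['extrinsics']) if 'extrinsics' in c else T@np.array(c['tool_from_camera'])
    K=np.array(c['intrinsics']);k=c['k1']
    np.savez(''+name,im=im,d=d,E=E,K=K,k=k)
    return im,d,E,K,k
def load(name):
    z=np.load(''+name+'.npz');return z['im'],z['d'],z['E'],z['K'],float(z['k'])
def w(uv,d,E,K,k):
    uv=np.atleast_2d(uv).astype(float)
    s=cv2.undistortPoints(uv[:,None],K,np.array([k,0,0,0,0.]))[:,0]
    d=np.asarray(d).reshape(-1,1)
    p=np.hstack([s[:,:1]*d,-s[:,1:]*d,-d,np.ones_like(d)])
    return (p@E.T)[:,:3]
def cloud(c):
    im,d,E,K,k=c; v,u=np.mgrid[:384,:512]
    return w(np.c_[u.ravel(),v.ravel()],d.ravel(),E,K,k).reshape(384,512,3)
E
python3 - <<'E'
from h import *
for n in('scene','side','wrist'):
    im=cap(n)[0]; cv2.imwrite(f'pics/{n}0.png',im)
print(bot.get_time(),bot.get_eef_rot(),bot.get_width(),bot.get_wrist_force())
E
```

```text
pics
0.15 [-3.14141888e+00  1.41868101e-03  1.34495759e+00] 0.08824975333827713 [ 1.00139878  0.07119851 -0.95945372]
```

View pics/scene0.png

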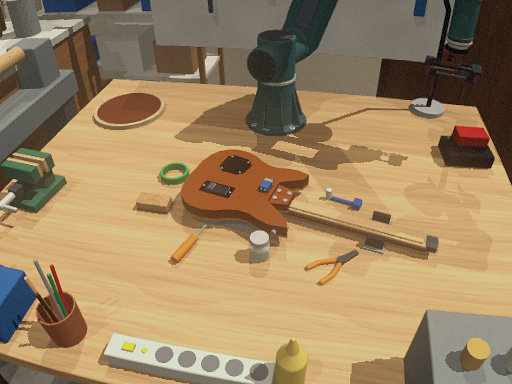

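View pics/side0.png

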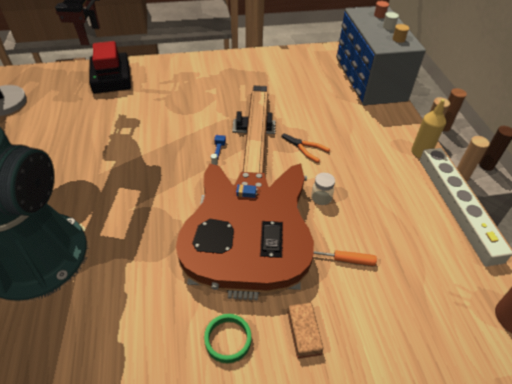

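View pics/wrist0.png

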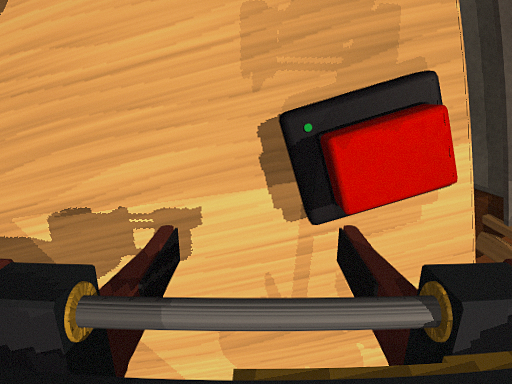

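The scene view shows the guitar, with the hatch near (217,188). In the side view the hatch is near (271,239), the battery is near (247,190) and the tape is at (228,338). The wrist camera isn't looking at the guitar. Next I'll zoom in and measure.

Run:
```python
from h import *
a=load('scene');b=load('side')
A=cv2.resize(a[0][165:215,180:290],None,fx=7,fy=7,interpolation=cv2.INTER_CUBIC)[:, :780]
B=cv2.resize(b[0][205:275,240:310],None,fx=8,fy=8,interpolation=cv2.INTER_CUBIC)
cv2.imwrite('pics/za.png',A);cv2.imwrite('pics/zb.png',B)
P=cloud(b);Q=cloud(a)
for uv in[(271,239),(271,225),(271,252),(248,190),(214,237),(290,255),(257,140)]:print('side',uv,P[uv[1],uv[0]].round(4))
for uv in[(217,188),(235,164),(266,185),(245,205)]:print('scene',uv,Q[uv[1],uv[0]].round(4))
```

```text
side (271, 239) [ 0.5357 -0.0982  0.0776]
side (271, 225) [ 0.544  -0.0574  0.0732]
side (271, 252) [ 0.5305 -0.1261  0.0695]
side (248, 190) [0.5074 0.0423 0.088 ]
side (214, 237) [ 0.4137 -0.0688  0.0713]
side (290, 255) [ 0.5696 -0.1391  0.068 ]
side (257, 140) [0.5694 0.2651 0.0433]
scene (217, 188) [ 0.5363 -0.0891  0.0725]
scene (235, 164) [ 0.4135 -0.0642  0.0732]
scene (266, 185) [0.516  0.0522 0.0868]
scene (245, 205) [0.5916 0.0062 0.0696]
```

View pics/za.png

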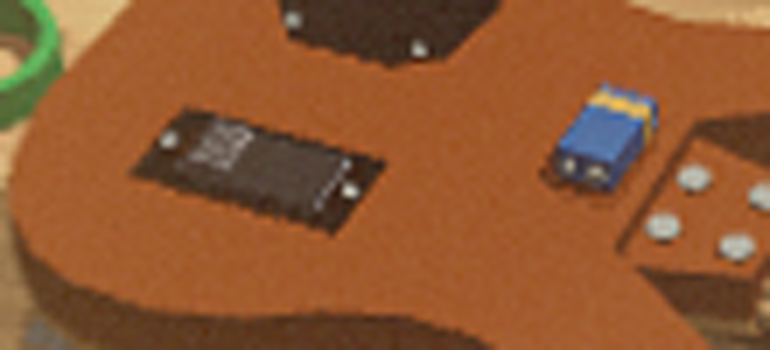

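View pics/zb.png

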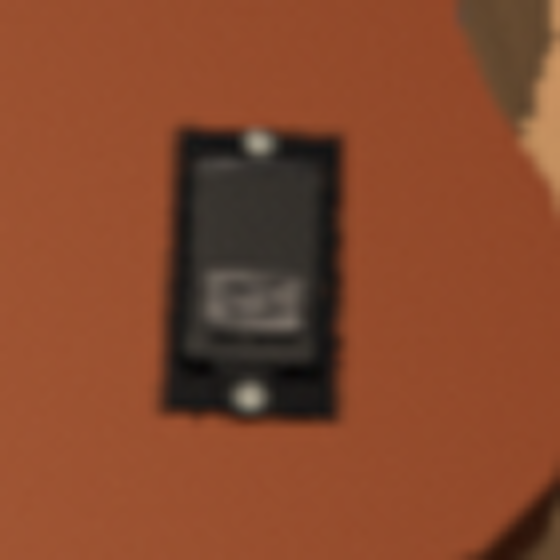

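The scene crop shows the pad at about (211.7,185.7). The side crop puts it at (271.8,242.2), with the flange screws at (272.2,222.9) and (271.2,254.6). The hatch is shut, so I'll compute positions from ray/plane intersections.

```bash
cat >> h.py <<'E'
def atz(uv,z,c):
    im,d,E,K,k=c
    p0=E[:3,3];p1=w([uv],[1.],E,K,k)[0]
    return p0+(p1-p0)*(z-p0[2])/(p1[2]-p0[2])
E
python3 - <<'E'
from h import *
a=load('scene');b=load('side')
print(atz((271.75,242.2),.079,b),atz((211.7,185.7),.079,a))
s1=atz((272.2,222.9),.072,b);s2=atz((271.2,254.6),.072,b);print(s1,s2,s1-s2,np.linalg.norm(s1-s2))
s3=atz((204,185),.072,a);s4=atz((230,192.1),.072,a);print(s3,s4)
bot.clamp()
d=s2-s1; h=np.arctan2(d[1],d[0]); print('hatch x dir',h)
p=atz((271.75,242.2),.079,b)
for yaw in (h+np.pi/2,h-np.pi/2):
    q=bot.ik([p[0],p[1],.22],[np.pi,0,yaw]);print(yaw,q)
print(bot.get_width(),eyes.calibration('wrist')['tool_from_camera'],bot.get_time())
E
```

```text
[ 0.53535589 -0.10769924  0.079     ] [ 0.53627901 -0.10451656  0.079     ]
[ 0.54807578 -0.05110312  0.072     ] [ 0.52918889 -0.13422414  0.072     ] [0.01888689 0.08312102 0.        ] 0.08523977575114644
[ 0.52876962 -0.13081933  0.072     ] [ 0.5473285  -0.04740952  0.072     ]
hatch x dir -1.7942242753964093
-0.22342794860151272 [-3.25032154e-01  3.06246087e-01  1.65789796e+00 -4.44089210e-16
  1.17744861e+00 -1.01604206e-01]
-3.365020602191306 None
0.0005566271512561068 [[ 9.99999423e-01 -1.07185284e-03 -6.91567768e-05 -4.40100682e-04]
 [-1.04963487e-03 -9.61552160e-01 -2.74620361e-01 -7.47355834e-02]
 [ 2.27854764e-04  2.74620275e-01 -9.61552730e-01 -1.40088245e-01]
 [ 0.00000000e+00  0.00000000e+00  0.00000000e+00  1.00000000e+00]] 1.4917
```

Run:
```python
from h import *
bot.reach([.536,-.106,.19],[np.pi,0,-.223])
bot.wait(.3)
c=cap('wrist');cv2.imwrite('pics/w1.png',c[0])
print(bot.get_tcp_pos(),bot.get_eef_rot(),bot.get_wrist_force(),bot.get_time())
```

```text
[ 0.53604988 -0.10577559  0.19000023] [-3.14154402e+00 -1.22979874e-05 -2.22630707e-01] [ 0.38305077  0.12008291 -0.42057509] 4.6583
```

View pics/w1.png

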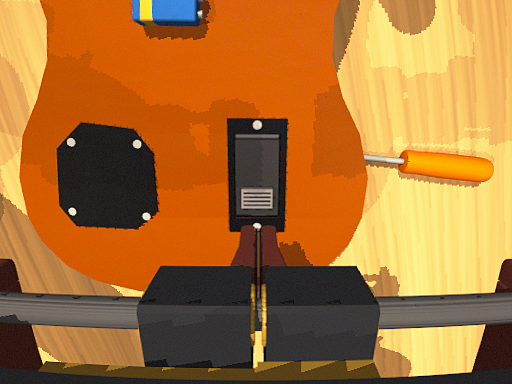

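The wrist view shows the pad clearly, at about x 241–273 and y 187–210 with its centre at (257,198.5). The screws are at (257,125) and (257,227), and the closed fingertips are at about (258,228).

Run:
```python
from h import *
c=load('wrist');c=(c[0],c[1],c[2],c[3],c[4])
cv2.imwrite('pics/w1z.png',cv2.resize(c[0][110:240,215:300],None,fx=4.5,fy=4.5,interpolation=cv2.INTER_CUBIC))
print(atz((257,198.5),.079,c))
s1=atz((257,125),.072,c);s2=atz((257,227),.072,c);print(s1,s2,np.linalg.norm(s1-s2))
P=cloud(c)
q=P[189:208,243:271].reshape(-1,3);print('pad',np.median(q,0),q[:,2].std())
q=P[145:180,240:275].reshape(-1,3);print('hatch',np.median(q,0))
q=P[140:220,190:220].reshape(-1,3);print('back',np.median(q,0))
l=atz((241,198.5),.079,c);r=atz((273,198.5),.079,c);t=atz((257,187),.079,c);u=atz((257,210),.079,c)
print(np.linalg.norm(l-r),np.linalg.norm(t-u))
```

```text
[ 0.53561686 -0.10652564  0.079     ]
[ 0.54848645 -0.04947408  0.072     ] [ 0.52948872 -0.13357113  0.072     ] 0.08621616658612799
pad [ 0.53539626 -0.10585018  0.07936199] 0.015358976925951472
hatch [ 0.542098   -0.07804298  0.07402806]
back [ 0.49602505 -0.08330873  0.06999303]
0.02610390750934015 0.019591994041836373
```

View pics/w1z.png

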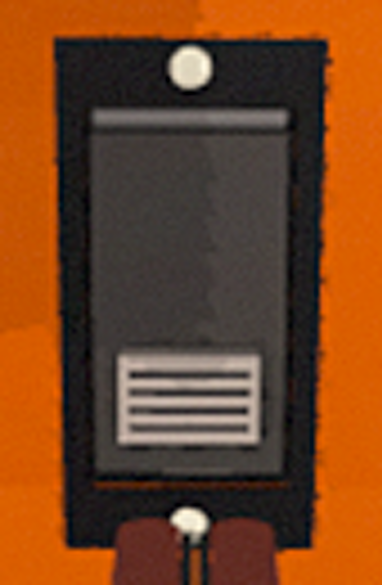

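All three cameras agree on the pad within about 2 mm, and its height, size and screw spacing check out. Now I'll press under force control.

Run:
```python
from h import *
x,y=.5355,-.1063; rot=[np.pi,0,-.2235]
bot.line_to([x,y,.107],rot,vel=.08); bot.wait(.3)
f0=np.mean([bot.get_wrist_force() for _ in range(5)],0);print('f0',f0,bot.get_tcp_pos())
z=.106;zc=None;log=[]
while z>.0945:
    bot.line_to([x,y,z],vel=.02);bot.wait(.05)
    f=(bot.get_wrist_force()-f0)[2];t=bot.get_tcp_pos()[2];log.append((round(z,4),round(t,5),round(f,2)))
    if zc is None and f>.8: zc=t
    if f>9 or (zc is not None and zc-t>3.4e-3): break
    z-=.0004
print(log,zc)
bot.wait(.2)
print((bot.get_wrist_force()-f0),bot.get_time())
```

```text
f0 [ 0.2409288   0.17751047 -0.39524326] [ 0.53565007 -0.10634368  0.10731216]
[(0.106, np.float64(0.10597), np.float64(-0.29)), (0.1056, np.float64(0.10555), np.float64(0.87)), (0.1052, np.float64(0.10519), np.float64(1.05)), (0.1048, np.float64(0.10479), np.float64(0.53)), (0.1044, np.float64(0.10438), np.float64(0.17)), (0.104, np.float64(0.10398), np.float64(-0.54)), (0.1036, np.float64(0.10357), np.float64(1.36)), (0.1032, np.float64(0.10319), np.float64(0.06)), (0.1028, np.float64(0.10279), np.float64(0.45)), (0.1024, np.float64(0.10237), np.float64(0.17)), (0.102, np.float64(0.10198), np.float64(0.55))] 0.10554982547848307
[ 0.05557156 -0.86897504 -0.17509662] 9.65
```

The readings carry about 0.6 N of noise, so that "contact" was false and the pad hasn't been touched yet. I'll continue with averaged readings.

Run:
```python
from h import *
x,y=.5355,-.1063
def fz():
    s=[]
    for _ in range(8):
        bot.wait(.02);s.append(bot.get_wrist_force()[2])
    return np.mean(s)
f0=fz();z=.1016;log=[]
while z>.0962:
    bot.line_to([x,y,z],vel=.02)
    f=fz()-f0;t=bot.get_tcp_pos()[2];log.append((round(z,4),round(float(t),5),round(float(f),2)))
    if f>7: break
    z-=.0004
print(log,bot.get_time())
```

```text
[(0.1016, 0.10161, 0.0), (0.1012, 0.10136, 2.61), (0.1008, 0.10086, 3.37), (0.1004, 0.10041, 3.26), (0.1, 0.1, 2.62), (0.0996, 0.09953, 1.98), (0.0992, 0.09923, 3.47), (0.0988, 0.0988, 3.25), (0.0984, 0.09841, 3.35), (0.098, 0.09801, 2.96), (0.0976, 0.09762, 3.46), (0.0972, 0.09742, 5.71), (0.0968, 0.09727, 7.88)] 14.7667
```

Contact came at z≈0.1014 and the end stop at ≈0.0974, about 4 mm of travel, so the latch should have let go. Now I'll retract.

Run:
```python
from h import *
x,y=.5355,-.1063
bot.line_to([x,y,.22],vel=.25)
c=cap('wrist');cv2.imwrite('pics/w2.png',c[0])
c=cap('side');cv2.imwrite('pics/s2.png',cv2.resize(c[0][180:300,200:340],None,fx=4,fy=4))
print(bot.get_time(),bot.get_tcp_pos())
```

```text
15.5083 [ 0.53391701 -0.10560406  0.2177209 ]
```

View pics/w2.png

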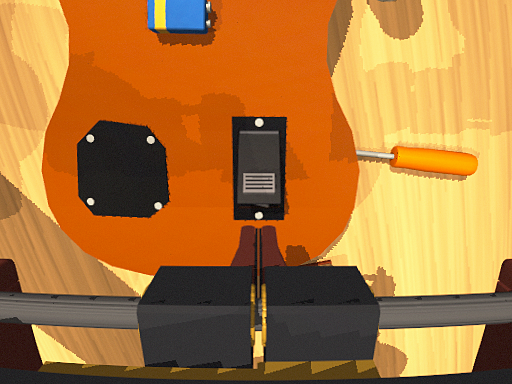

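View pics/s2.png

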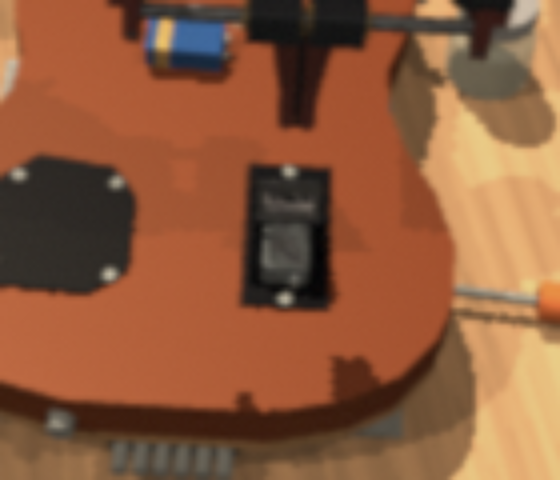

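The side view shows the hatch swung up with the box interior visible, and the finger is well above it. Next I'll wait and then verify the angle from depth.

Run:
```python
from h import *
bot.wait(2.8)
im0=cv2.imread('pics/side0.png')
c=cap('wrist');P=cloud(c);cv2.imwrite('pics/w3.png',c[0])
s=cap('side');cv2.imwrite('pics/s3.png',s[0])
for v in range(125,216,6):print(v,P[v,258].round(4))
q=P[120:212,240:278].reshape(-1,3);q=q[(q[:,2]>.08)&(q[:,2]<.2)]
n=np.linalg.svd(q-q.mean(0))[2][2];print('tilt',np.arccos(abs(n[2])),'max z',np.percentile(q[:,2],99))
print(bot.get_time(),bot.get_wrist_force())
df=cv2.absdiff(im0,s[0]).max(2);cv2.imwrite('pics/df.png',df)
```

```text
125 [ 0.5484 -0.0522  0.0728]
131 [ 0.5472 -0.0572  0.0733]
137 [ 0.5462 -0.0619  0.0781]
143 [ 0.5451 -0.0666  0.0814]
149 [ 0.544  -0.0713  0.0842]
155 [ 0.543  -0.0757  0.0882]
161 [ 0.542  -0.0803  0.0908]
167 [ 0.541  -0.0847  0.0941]
173 [ 0.5403 -0.088   0.1026]
179 [ 0.5393 -0.092   0.1065]
185 [ 0.5383 -0.0965  0.1082]
191 [ 0.5374 -0.1005  0.1114]
197 [ 0.5362 -0.1058  0.11  ]
203 [ 0.5337 -0.117   0.0898]
209 [ 0.5312 -0.1282  0.0724]
215 [ 0.5298 -0.1342  0.072 ]
tilt 0.6549476453025397 max z 0.11203619704139876
18.4083 [-0.57149629 -0.03656667 -0.31065505]
```

View pics/s3.png

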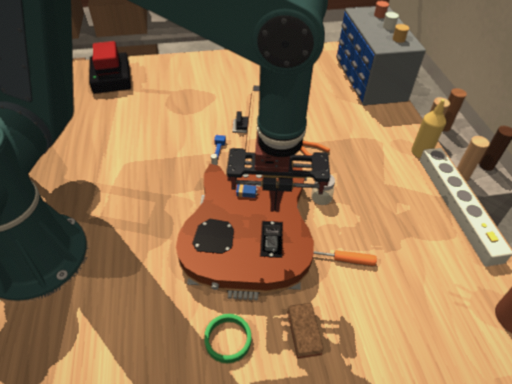

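View pics/df.png

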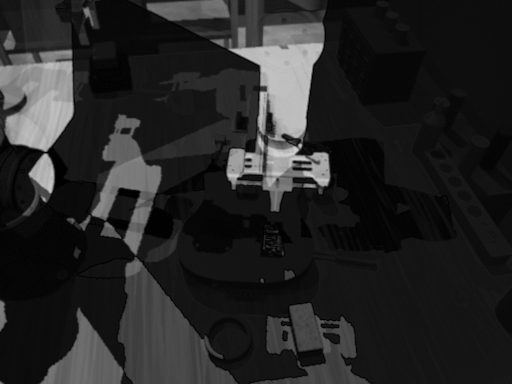

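The hatch's surface tilt is about 0.6 rad (roughly 33 mm of rise over 50 mm). In the difference picture, only the arm, its shadows and the hatch changed, and the guitar and tools have no displaced edges. More than 2.8 s have passed untouched, so I'll hand in.

Run:
```python
from h import *
bot.wait(.3);bot.job_done();print(bot.get_time())
```

```text
the job is handed in; nothing more can be done
the job is handed in; nothing more can be done
```

The hatch is open at its stop after a single press, and I handed the job in at about 18.7 s. `bot.job_done()` reports no verdict.

- **Locating:** I found the thumb pad at (0.5355, -0.1063, 0.079). All three cameras agreed within about 2–3 mm, and its height and width matched the given sizes. Its length along the hatch came out at 19.6 mm instead of 17 mm, probably because my outline took in part of its front face.
- **Pressing:** I pushed down with the closed fingertips in 0.4 mm steps. Contact came at TCP height 0.1014 m. The force stayed at about 2–3.5 N through the travel, then rose to 7.9 N at the end stop, about 4 mm down. I then went straight up.
- **Last checks:** The wrist camera's depth, about 3 s after release, showed the hatch open. A plane fit gave a tilt of 0.65 rad against the stop's 0.62; the fit takes in the raised pad. Comparing side views before and after, I saw no movement of the guitar or of the tools in view. The arm partly hid the jar, pliers and battery in that last view, but it never went near the jar or pliers.
- **Disagreement:** On the first descent the wrist-force noise (single readings up to 1.4 N) passed my 0.8 N contact threshold while the finger was still above the pad. I went on with averaged readings from there.

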